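# Press a shouldered bushing into an indexing fixture

### The job

Click the steel lever on top of the black fixture two notches round, anticlockwise seen from above, one notch at a time with a short stop in each, so that the bore in the turret stops under the round window and the lever stays in its third notch. Then take the bushing with the single shoulder from the mat, set it upright, shoulder up, in that bore, let go, and press it down until it is fully home with its top flush with the cover. Leave the other parts where they are.

Things in the scene. Friction and masses are not known exactly. Their poses are not given: they have to be found in the camera images.
- fixture: Black square box fixed on the bench (place and yaw vary), 240 x 240 mm, 70 mm high. Origin: centre of its underside; z up. Its flat cover (top at 70 mm) has one round window, 65 mm wide, centred 75 mm along its +x axis. The lever turns about its vertical centre line. Four short white marks near the cover's +y edge show the lever's notches.
- window (a point): Centre of the round window, level with the cover's top. The bore lies exactly below it when the lever is in its third notch (1.0 rad).
- index_lever (a joint): Angle of the lever and the turret fixed to it, rad; grows anticlockwise from above. Four sprung notches at 0, 0.5, 1.0, 1.5 (read within 0.1); starts in the first (0). Pushed past the half-way ridge it snaps into the next notch and stays. At the post each click takes about 8 N.
- lever_post (a point): Middle of the upright steel thumb post at the lever's end: 14 mm diameter, from 80 to 125 mm above the bench (point at 105 mm), 100 mm from the fixture's centre, at 0.82 rad + lever angle anticlockwise from the fixture's +x axis. The lever arm below it is 16 mm wide, 74 to 82 mm above the bench. Can be pushed sideways along its arc with closed fingers.
- bore (a point): On the bore's upright axis, 70 mm above the bench (level with the cover's top); turns with the turret. Bore 43 mm wide; above it a 61 mm wide recess takes the shoulder, its ledge 14 mm below this point. The fit is stiff: a bushing let go in it rests upright, its top 12 to 15 mm proud; pressing it on takes about 12 N and it stays where pressed to. When home, its centre is 30 mm below this point.
- bushing_center (a point): Centre (half-way up) of the aluminium bushing to fit, the only part on the mat with one wide end: 60 mm tall, 0.25 kg; body 40 mm diameter, foot tapered to 32 mm over 10 mm; at the top a shoulder 56 mm wide, 14 mm thick (16 to 30 mm above this point), with a 14 mm dimple in its top face. z is its axis, up. Stands on the mat, shoulder up. Grip it across the shoulder.
- plain_center (a point): Centre of a plain straight aluminium sleeve, 46 mm diameter, 60 mm tall, no shoulder; a bystander, to be left alone.
- spool_center (a point): Centre of an aluminium spool with a 60 mm flange at both ends, 60 mm tall; a bystander, to be left alone.
- mat: Thin dark mat, 300 x 120 x 3 mm, fixed on the bench; origin: centre of its underside. The three aluminium parts stand in a row along its x axis, about 95 mm apart, in an order that varies.
- case: Closed grey and black specimen case, 90 x 60 x 34 mm; origin: centre of its underside; a bystander, to be left alone.
Not all that is in view belongs to the job. What is shaped like the part that bears bushing_center but brown is not meant.

How it is judged:
On the way, in this order (a step that is already met when the one before it is completed fails the run):
1. the lever has been clicked into its second notch and stands still there (value of joint index_lever between 0.38 and 0.62 rad and velocity of joint index_lever between -0.1 and 0.1 rad/s), for 0.2 s.
2. the lever has been clicked into its third notch and stands still there (value of joint index_lever between 0.88 and 1.12 rad and velocity of joint index_lever between -0.1 and 0.1 rad/s), for 0.2 s.
3. the bushing stands upright in the bore, let go and still proud of the cover by 5 to 22 mm (horizontal distance between bushing_center and bore below 0.004 m and z of bushing_center in the frame of bore between -0.025 and -0.008 m and angle between bushing_center's own z axis and vertical below 0.15 rad and contact force between the fingers and bushing below 0.1 N), for 0.1 s.
At the end, for the whole second after the job is handed in: The bushing is upright (within 0.05 rad, shoulder up) in the bore, on its axis within 3 mm, its top no more than 2 mm above the cover, at rest and released; the lever is in its third notch (1.0 rad within 0.1) (z of bushing_center in the frame of bore below -0.028 m and horizontal distance between bushing_center and bore below 0.003 m and angle between bushing_center's own z axis and vertical below 0.05 rad and value of joint index_lever between 0.9 and 1.1 rad and linear speed of bushing below 0.02 m/s); the robot touches nothing.
It fails at once if a bystander (plain sleeve, spool or case) is moved by more than 30 mm (distance of any of plain_center, spool_center, case from where it was at the start of the episode above 0.03 m).
It also fails if it takes over 72 s, if anything falls off the work surface, if the arm or the gripper's body presses on something with over 40 N, if the wrist force passes 120 N, or if a joint passes its speed limit or range.

### The arm

A 7-joint arm with a two-finger parallel gripper is mounted at the origin on the work surface. World frame = base frame: x ahead of the robot, y to its left, z up, the work surface at z = 0. Lengths are in m, angles in rad, forces in N, time in s.
With the tool pointing down it reaches from about 0.425 to 1.025 m from the base axis. Payload 9.4 kg.
Tool frame: the origin (TCP) lies midway between the tips of the shut fingers; the grasp point (between the pads) lies 19 mm behind it; z points along the fingers, y is the direction in which the jaws open and shut (so a half turn about z gives the same grasp; the last joint's range is limited). The gripper opens to 85 mm and grips with 20 to 120 N. Pads are 22 mm wide; open, the fingers measure 114 mm over their backs; the gripper's body (76 mm by 85 mm) begins 54 mm behind the grasp point. The pads swing forward as they close: fully open they stand 13 mm farther back than shut.
Start: joints at [-1.342, 0.599, -0.003, 1.599, 0.002, 0.943, -0.08], TCP at [0.218, 0.691, 0.231] pointing down, gripper open.
Joint ranges: [-2.57, 2.57], [-0.35, 1.97], [-1.29, 1.29], [0.11, 2.56], [-1.05, 4.19], [0.11, 1.86], [-2.63, 2.63]. Speed limits (rad/s): [2.22, 2.22, 3.01, 3.01, 3.14, 3.14, 3.14].

### API

Orientations are given as a rotation vector (axis times angle).
In Python, from rig import arm gives the robot as it stands.
- The arm moves only by the tool step_arm, never from a script. Its argument "deltas" is one flat list of numbers, 7 for each row, row after row: the closure, from 0 (fully open) to 1 (shut), then the shift along the world's x, y, z in m, then the turn, a rotation vector about the world's x, y, z in degrees. In form: [jaw, dx, dy, dz, wx, wy, wz, jaw, dx, dy, dz, wx, wy, wz, ...]. A call has 1 to 12 rows; each row shifts and turns the commanded pose from where the row before left it; what a row does not reach is not made up. A row lasts 1/8 s, in which the tool goes at most 62.5 mm and 10.7 degrees, less where a joint would pass 70% of its speed; a pose out of reach is approached as far as the arm can. A call with a gripper value outside its range is refused whole. The fingers move at their own pace and stop on an object; "grip_force" is the grip in N (left out, the last holds). Time passes only in rows, so rows that do not move let the fingers close. It gives the time, the measured TCP pose, the force and the opening at its end, in the units of the state.
- arm.get_obs(): the state, without advancing time (a new reading comes with each control period).
- arm.snapshot(name): name is "scene" or "top"; returns (picture, depth): 400x640x3 uint8, red, green, blue; 400x640 float32, m along the optical axis (not along the pixel's ray), 0 where there is no reading.
- arm.calibration(name): a dict with "fx", "fy", "cx", "cy" (pixels), "k1" (the pictures are not rectified: a ray, as slopes to the right and down, at radius r is drawn at 1 + k1 r^2 times it, then the intrinsics apply), "view" (4x4, takes a point from world to camera coordinates). Camera axes: x right, y down, z forward; pixel columns grow to the right and rows downward; lengths in m; the calibration is good to about 2 mm. A picture is of the moment at which its call begins. calibration takes no time and is no camera call.
- arm.close_job(): hands the job in, once; it reports no verdict.
The state is a dict: "time": time; "qpos": joint angles; "qd": joint speeds; "joint_efforts": joint torques, N m; "ee_pos": TCP position; "tool_rot": TCP orientation; "wrist_force": force on the tool from outside, world axes, zero at the start; "ft_torque": the same for the moment, N m; "finger_gap": finger opening in m.
Only numpy, scipy, OpenCV 4.12 (cv2) and the standard library are available. Lean on these libraries where they do the work, as an engineer would, in place of code of your own. Each camera call takes 0.05 s, during which the arm holds its last target. There are 200 camera calls.

## Working session

There is one attempt and no reset: what is moved stays moved. The work goes in short steps, Python scripts to look and compute and a tool call to move; the robot and the scene stay as the last step left them, time stands still between calls to the robot, and variables do not carry over. Pictures are saved under pics/ and viewed, about 8 in all and at most 12, crops included, and the job is handed in when it is done.

Besides the shell and the picture viewer there is one more tool, called after "Call:" by a JSON object that holds its "op" and its "data", one argument or row to a line. step_arm: Moves the arm, as the interface text tells. Its arguments: {"type":"object","properties":{"deltas":{"type":"array","items":{"type":"number"}},"grip_force":{"type":"number"}},"required":["deltas"]}

```bash
mkdir -p pics; ls
cat > h.py <<'E'
import numpy as np, cv2
from rig import arm
def snap(n,name):
    p,d=arm.snapshot(n); cv2.imwrite(f'pics/{name}.png',p[:,:,::-1]); np.save(f'pics/{name}.npy',d); return p,d
def px2w(n,u,v,z=None,d=None):
    c=arm.calibration(n); K=np.array([[c['fx'],0,c['cx']],[0,c['fy'],c['cy']],[0,0,1]])
    x=(np.atleast_1d(np.asarray(u,float))-c['cx'])/c['fx']; y=(np.atleast_1d(np.asarray(v,float))-c['cy'])/c['fy']
    xu,yu=x.copy(),y.copy()
    for _ in range(20):
        s=1+c['k1']*(xu**2+yu**2); xu,yu=x/s,y/s
    V=np.array(c['view']); Rm=V[:3,:3]; o=-Rm.T@V[:3,3]
    r=np.stack([xu,yu,np.ones_like(xu)],-1)@Rm
    t=(z-o[2])/r[:,2] if z is not None else np.asarray(d).reshape(-1)
    return o+r*np.reshape(t,(-1,1))
def w2px(n,P):
    c=arm.calibration(n); V=np.array(c['view']); q=np.atleast_2d(P)@V[:3,:3].T+V[:3,3]
    a=q[:,:2]/q[:,2:]; a=a*(1+c['k1']*(a**2).sum(1,keepdims=True))
    return a*[c['fx'],c['fy']]+[c['cx'],c['cy']]
E
python3 - <<'E'
from h import *
for n in('scene','top'):
    snap(n,n+'0'); c=arm.calibration(n); V=np.array(c['view']); print(n,c['fx'],c['k1'],(-V[:3,:3].T@V[:3,3]).round(3),V[:3,:3].round(2).tolist())
print(arm.get_obs())
E
```

```text
pics
scene 419.3087764221154 -0.012036261913154968 [ 1.363 -0.049  0.634] [[0.01, 1.0, -0.02], [0.57, -0.02, -0.82], [-0.82, -0.0, -0.57]]
top 448.5370190808362 -0.12964632373193885 [ 0.311 -0.087  1.231] [[0.07, -1.0, 0.0], [-0.98, -0.07, -0.21], [0.21, 0.01, -0.98]]
{'time': 0.1, 'qpos': array([-1.3417173 ,  0.60004628, -0.0025198 ,  1.60004449,  0.00181848,
        0.94293048, -0.07979519]), 'qd': array([ 0.00106087, -0.00083833,  0.00230802, -0.00221611,  0.00238037,
       -0.00100997,  0.00073713]), 'joint_efforts': array([ 5.44243259e-03, -7.77988815e+01,  1.56979904e+00, -2.58628696e+01,
        1.26117616e-02,  5.39519053e-03,  3.47910986e-05]), 'ee_pos': array([0.21815401, 0.69095227, 0.23050476]), 'tool_rot': array([-4.78353786e-01, -3.10490240e+00,  2.23995541e-03]), 'wrist_force': array([ 0.46938611, -1.40503108,  0.20006284]), 'ft_torque': array([ 0.00091235,  0.0229727 , -0.00772669]), 'finger_gap': 0.08552278123780527}
```

View pics/top0.png

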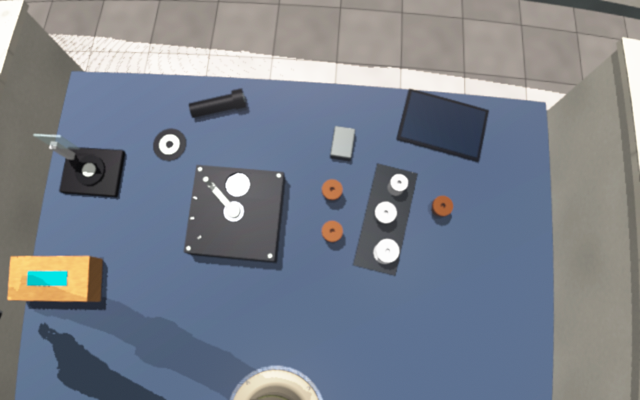

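View pics/scene0.png

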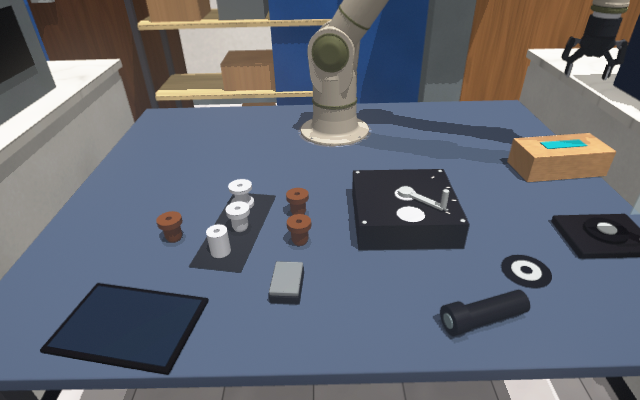

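Top view: the fixture is at about (236,213), its lever post at about (209,184), the window at (238,184) and the mat at (386,218). Three aluminium parts stand on the mat in this view, at (399,183), (386,212) and (387,251). Brown look-alikes are at (332,190), (333,231) and (443,206). Next I'll enlarge the mat parts and the fixture.

Run:
```python
import cv2,numpy as np
s=cv2.imread('pics/scene0.png');t=cv2.imread('pics/top0.png')
a=cv2.resize(s[165:275,190:290],(400,440),interpolation=3)
b=cv2.resize(t[155:265,345:445],(400,440),interpolation=3)
cv2.imwrite('pics/c1.png',np.hstack([a,b]))
cv2.imwrite('pics/c2.png',cv2.resize(t[155:270,175:295],(720,690)[:2],interpolation=3)[:600])
```

```text
(no output)
```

View pics/c1.png

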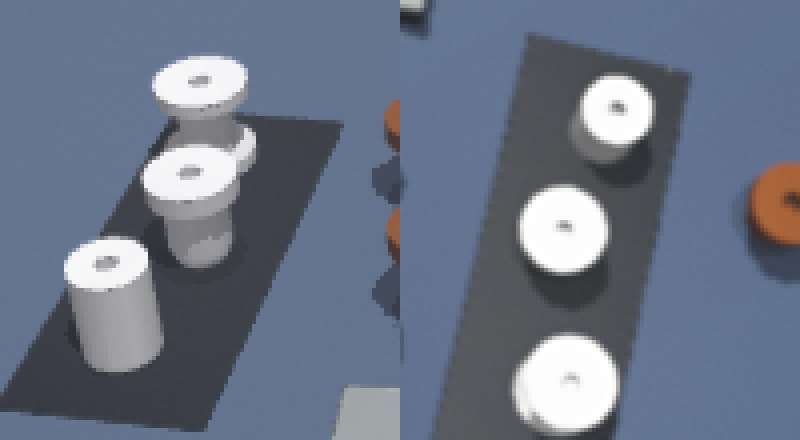

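View pics/c2.png

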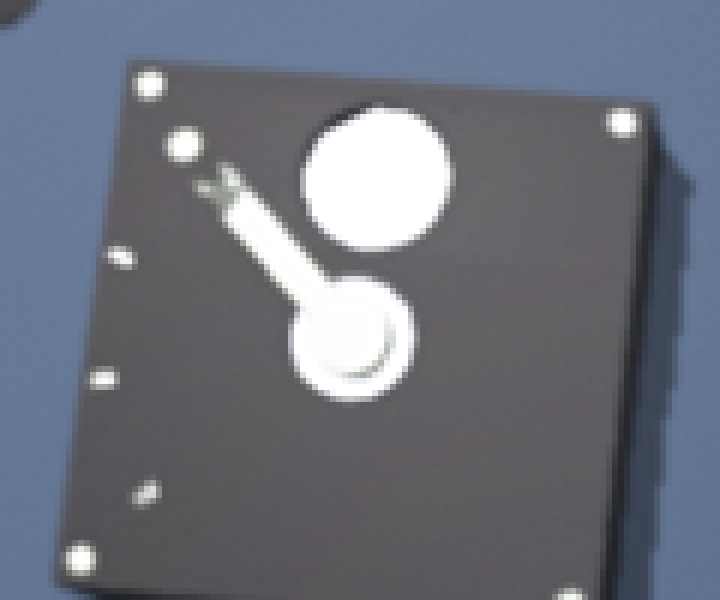

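The crop shows three candidates on the mat: back (240,190) in the scene view, with flanges at both ends, is the spool. Front (218,240) is the plain sleeve. Middle (238,212), with one wide end on top and a tapered foot, is the bushing, at (386,212) in the top view. The three brown ones are decoys. In the fixture crop the post top is at (205.7,179.3), the window centre at (237.7,184.7) and the hub at (233.7,211.3).

Run:
```python
from h import *
d=np.load('pics/top0.npy'); vv,uu=np.mgrid[:400,:640]
W=px2w('top',uu.ravel(),vv.ravel(),d=d.ravel()).reshape(400,640,3)
roi=(uu>175)&(uu<300)&(vv>150)&(vv<275)
m=roi&(abs(W[...,2]-.07)<.006); P=W[m]
print('cover n',m.sum(),'z',np.median(P[:,2]))
r=cv2.minAreaRect(P[:,:2].astype(np.float32)); print('rect',r, cv2.boxPoints(r))
print('post',px2w('top',205.7,179.3,.125),'win',px2w('top',237.7,184.7,.07), 'screws',px2w('top',[199.8,278.7,188.3],[169,175.3,248],.07))
roi=(uu>350)&(uu<420)&(vv>165)&(vv<275)
for z0 in[.063]:
    m=(roi&(abs(W[...,2]-z0)<.006)).astype(np.uint8); n,l,s,c=cv2.connectedComponentsWithStats(m)
    for i in range(1,n):
        if s[i,4]>30:
            q=W[l==i]; print('comp',c[i],s[i,4],np.median(q[:,2]),cv2.minEnclosingCircle(q[:,:2].astype(np.float32)),q.mean(0))
# bright mask rows
g=cv2.cvtColor(cv2.imread('pics/top0.png'),6)
for b in[(405,170),]: pass
cc=[(386,212),(399,183),(387,251),(332,190),(333,231),(443,206),(342,142)]
for u,v in cc: print((u,v),W[v-2:v+3,u-2:u+3,2].mean().round(4),px2w('top',u,v,.063).round(4))
```

```text
cover n 7448 z 0.0700379435955909
rect ((0.5217428803443909, 0.14986011385917664), (0.24256093800067902, 0.24218054115772247), 88.95368194580078) [[0.39845812 0.03081105]
 [0.6405983  0.02638868]
 [0.64502764 0.2689092 ]
 [0.40288746 0.27333155]]
post [[0.58925926 0.22054173 0.125     ]] win [[0.59439156 0.14702994 0.07      ]] screws [[0.63073475 0.2558829  0.07      ]
 [0.62840241 0.039431   0.07      ]
 [0.41461844 0.25889377 0.07      ]]
comp [398.43127962 182.1563981 ] 211 0.06325871578171371 ((0.6357040405273438, -0.2850298285484314), 0.023931726813316345) [ 0.63545393 -0.28405799  0.06312175]
comp [385.42857143 212.12012987] 308 0.06331508378976525 ((0.5505377054214478, -0.25140953063964844), 0.028132837265729904) [ 0.55035161 -0.25216223  0.06333198]
comp [386.84263959 250.72588832] 394 0.0632361145371515 ((0.44809818267822266, -0.2605052590370178), 0.030603967607021332) [ 0.44778532 -0.26048508  0.06325889]
(386, 212) 0.0532 [[ 0.5508 -0.2537  0.063 ]]
(399, 183) 0.0531 [[ 0.6332 -0.2857  0.063 ]]
(387, 251) 0.051 [[ 0.4471 -0.261   0.063 ]]
(332, 190) 0.0482 [[ 0.6002 -0.1062  0.063 ]]
(333, 231) 0.0486 [[ 0.4896 -0.1163  0.063 ]]
(443, 206) 0.0521 [[ 0.5786 -0.4073  0.063 ]]
(342, 142) 0.0335 [[ 0.738  -0.1246  0.063 ]]
```

Depth gives the fixture centre at (0.521,0.150) with yaw about -1°. That puts the window at (0.596,0.148) and the post at (0.5905,0.2215), and direct pixel measurements of both agree to about 1 mm. The bushing is at (0.5505,-0.252). Its top is at 0.063 and its radius 28 mm, which matches the shoulder. I'll go above and behind the post with the fingers shut. The tool x axis already lies along the push.

Call:
{"op": "step_arm", "data": {
  "deltas": [1,0.037,-0.0437,0,0,0,0,1,0.037,-0.0437,0,0,0,0,1,0.037,-0.0437,0,0,0,0,1,0.037,-0.0437,0,0,0,0,1,0.037,-0.0437,0,0,0,0,1,0.037,-0.0437,0,0,0,0,1,0.037,-0.0437,0,0,0,0,1,0.037,-0.0437,0,0,0,0,1,0.037,-0.0437,0,0,0,0,1,0.037,-0.0437,0,0,0,0,1,0.037,-0.0437,0,0,0,0,1,0,0,0,0,0,0]
}}

```text
time: 1.6
ee_pos: [0.6281, 0.2048, 0.2308]
tool_rot: [0.491, 3.102, -0.004]
wrist_force: [-1.3, 0.3, -0.1]
finger_gap: -0.0
```

Call:
{"op": "step_arm", "data": {
  "deltas": [1,0,0.005,-0.045,0,0,0,1,0,0,-0.044,0,0,0,1,0,0,-0.03,0,0,0,1,0,0,-0.014,0,0,0,1,0,0,0,0,0,0]
}}

```text
time: 2.22
ee_pos: [0.6246, 0.2161, 0.0977]
tool_rot: [-0.477, -3.104, 0.001]
wrist_force: [0.3, 0.3, 0.8]
finger_gap: -0.0002
```

Run:
```python
from h import *
s,_=snap('scene','s1');t,_=snap('top','t1')
a=cv2.resize(s[130:260,330:480],(400,347),interpolation=3)
b=cv2.resize(t[140:270,170:320],(400,347),interpolation=3)
cv2.imwrite('pics/c3.png',np.hstack([a,b])[:,:,::-1])
print(arm.get_obs()['ee_pos'],arm.get_obs()['wrist_force'])
```

```text
[0.62573709 0.21618158 0.09933246] [ 0.33802245  0.76877842 -0.08636126]
```

View pics/c3.png

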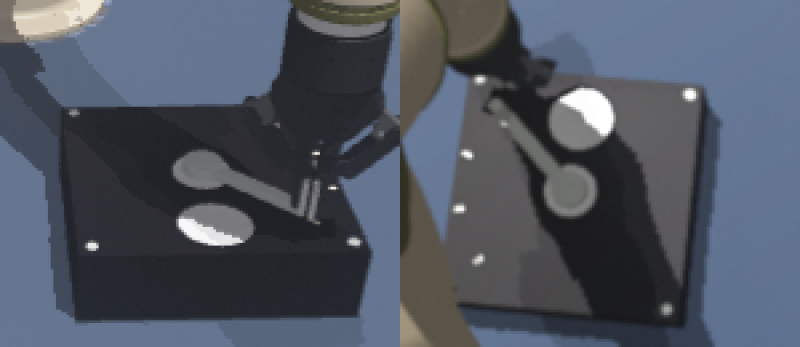

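Run:
```python
from h import *
for P in ([.6257,.2162,.0993],[.6257,.2162,.12],[.5905,.2215,.125],[.5905,.2215,.082]):
    print(P,(w2px('scene',P)-[330,130])*400/150,(w2px('top',P)-[170,140])*400/150)
```

```text
[0.6257, 0.2162, 0.0993] [[303.63797002 209.63599067]] [[110.39504811  76.48257445]]
[0.6257, 0.2162, 0.12] [[307.43476698 188.70474257]] [[105.58444144  70.45546326]]
[0.5905, 0.2215, 0.125] [[303.88902803 159.51096685]] [[ 94.39444648 103.49379885]]
[0.5905, 0.2215, 0.082] [[296.4199597  201.97106417]] [[104.71530503 114.77281431]]
```

The fingertips (grey bars in the scene crop at 310,200) stand on the +x side of the post with z at 0.098 and no contact. Pushing the first notch now.

Call:
{"op": "step_arm", "data": {
  "deltas": [1,-0.009,0,0,0,0,0,1,-0.008,0,0,0,0,0,1,-0.005,0.004,0,0,0,0,1,-0.005,0.004,0,0,0,0,1,-0.006,0.004,0,0,0,0,1,-0.005,0.003,0,0,0,0,1,-0.004,0.002,0,0,0,0,1,-0.004,0.002,0,0,0,0,1,0,0,0,0,0,0,1,0,0,0,0,0,0,1,0,0,0,0,0,0,1,0,0,0,0,0,0]
}}

```text
time: 3.82
ee_pos: [0.5793, 0.2345, 0.0982]
tool_rot: [-0.479, -3.105, 0.0]
wrist_force: [-0.4, -0.4, 0.0]
finger_gap: 0.0003
```

Run:
```python
from h import *
t,_=snap('top','t2'); s,_=snap('scene','s2')
a=cv2.resize(s[130:260,330:480],(400,347),interpolation=3)
b=cv2.resize(t[140:270,170:320],(400,347),interpolation=3)
cv2.imwrite('pics/c4.png',np.hstack([a,b])[:,:,::-1])
o=arm.get_obs();print(o['ee_pos'],o['wrist_force'])
for th in(0,.5,1):
    f=.802+th; P=[.5214+.075*np.cos(f),.1497+.075*np.sin(f),.082]; print(th,(w2px('top',P)-[170,140])*400/150)
```

```text
[0.57930352 0.23455936 0.098229  ] [-0.72128383  0.1339784   0.30016922]
0 [[120.16812028 132.45210386]]
0.5 [[ 98.04644629 162.63746366]]
1 [[ 92.71396438 199.26530365]]
```

View pics/c4.png

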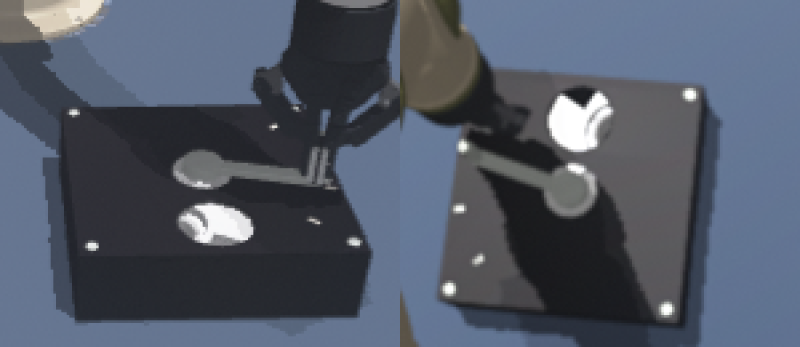

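The lever lies on the predicted second-notch line at crop (498,162), with the force near zero. Pushing the second notch, then backing off and lifting.

Call:
{"op": "step_arm", "data": {
  "deltas": [1,-0.007,0.003,0,0,0,0,1,-0.007,0.003,0,0,0,0,1,-0.006,0.001,0,0,0,0,1,-0.007,0.001,0,0,0,0,1,-0.007,0.001,0,0,0,0,1,-0.006,0,0,0,0,0,1,-0.005,0,0,0,0,0,1,-0.004,0,0,0,0,0,1,0,0,0,0,0,0,1,0,0,0,0,0,0,1,0,0,0,0,0,0,1,0,0,0,0,0,0]
}}

```text
time: 5.42
ee_pos: [0.5304, 0.2436, 0.0982]
tool_rot: [0.479, 3.105, -0.0]
wrist_force: [0.2, 0.0, 0.0]
finger_gap: -0.0002
```

Call:
{"op": "step_arm", "data": {
  "deltas": [1,0.025,0,0,0,0,0,1,0.01,0,0.04,0,0,0,0,0,0,0.06,0,0,0,0,0,-0.06,0.02,0,0,0,0,0,-0.061,0,0,0,0,0,0,-0.061,0,0,0,0,0,0,-0.061,0,0,0,0,0,0,-0.061,0,0,0,0,0,0,-0.061,0,0,0,0,0,0,-0.061,0,0,0,0,0,0,-0.061,0,0,0,0,0,0,0,0,0,0,0]
}}

```text
time: 6.92
ee_pos: [0.5638, -0.249, 0.2179]
tool_rot: [0.492, 3.103, -0.004]
wrist_force: [0.1, 0.7, -0.2]
finger_gap: 0.0853
```

Run:
```python
from h import *
t,d=snap('top','t3'); s,_=snap('scene','s3')
a=cv2.resize(s[130:260,330:480],(400,347),interpolation=3)
b=cv2.resize(t[140:270,170:320],(400,347),interpolation=3)
c=cv2.resize(s[120:280,150:310],(400,400),interpolation=3)
e=cv2.resize(t[130:290,310:470],(400,400),interpolation=3)
cv2.imwrite('pics/c5.png',cv2.resize(np.vstack([np.hstack([a,b]),np.hstack([c,e])]),(640,598))[:,:,::-1])
o=arm.get_obs();print(o['ee_pos'],o['tool_rot'],o['wrist_force'],o['finger_gap'])
m=t[140:270,170:320].min(2)>190
n,l,st,ce=cv2.connectedComponentsWithStats(m.astype(np.uint8))
for i in range(1,n):
    if st[i,4]>20: print(ce[i]+[170,140],st[i])
```

```text
[ 0.56486032 -0.24318687  0.21776423] [-4.81260157e-01 -3.10403540e+00 -4.89318052e-04] [-0.52818649  1.49371925 -0.15698002] 0.08582270218350632
[174.17204301 146.05376344] [ 0  0 10 14 93]
[237.91219512 185.28292683] [ 57  35  23  22 205]
[225.5908142  211.79123173] [ 27  61  47  21 479]
[191.03703704 213.96296296] [19 71  5  8 27]
```

View pics/c5.png

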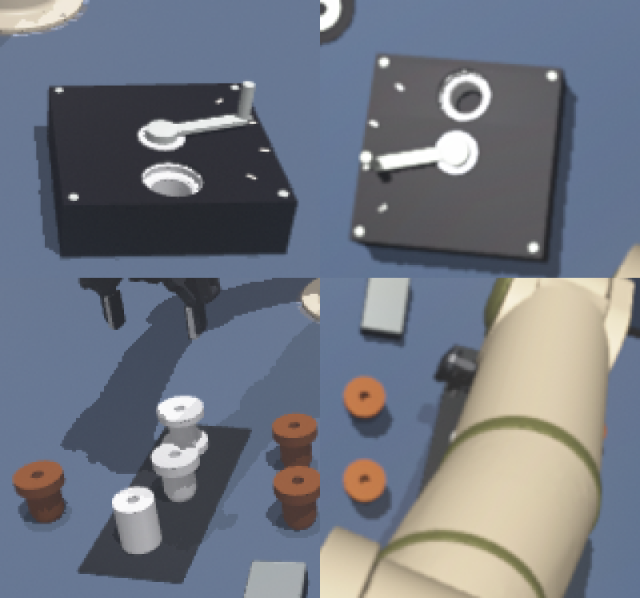

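The lever is in its third notch (arm on the third mark) and the bore shows concentric under the window. The bystanders have not moved. Descending to grip the bushing.

Call:
{"op": "step_arm", "data": {
  "deltas": [0,-0.0145,-0.009,-0.03,0,0,0,0,0,0,-0.05,0,0,0,0,0,0,-0.045,0,0,0,0,0,0,-0.03,0,0,0,0,0,0,-0.015,0,0,0,0,0,0,-0.008,0,0,0,0,0,0,0,0,0,0,0,0,0,0,0,0,0],
  "grip_force": 50
}}

```text
time: 8.02
ee_pos: [0.5514, -0.2518, 0.0411]
tool_rot: [0.478, 3.103, -0.0]
wrist_force: [-0.1, 0.5, 0.3]
finger_gap: 0.0852
```

Run:
```python
from h import *
s,_=snap('scene','s4')
o=arm.get_obs();print(o['ee_pos'],o['wrist_force'],o['finger_gap'])
cv2.imwrite('pics/c6.png',cv2.resize(s[150:270,180:320],(700,600),interpolation=3)[:,:,::-1])
for P in([.5505,-.252,.063],[.5505,-.252,.049],o['ee_pos']): print((w2px('scene',P)-[180,150])*5)
```

```text
[ 0.5513318  -0.25185389  0.04109586] [ 0.24901822 -0.52144366 -0.03255703] 0.08563938322384629
[[280.43805303 285.77196942]]
[[284.40620264 309.66666305]]
[[286.66010463 324.01097193]]
```

View pics/c6.png

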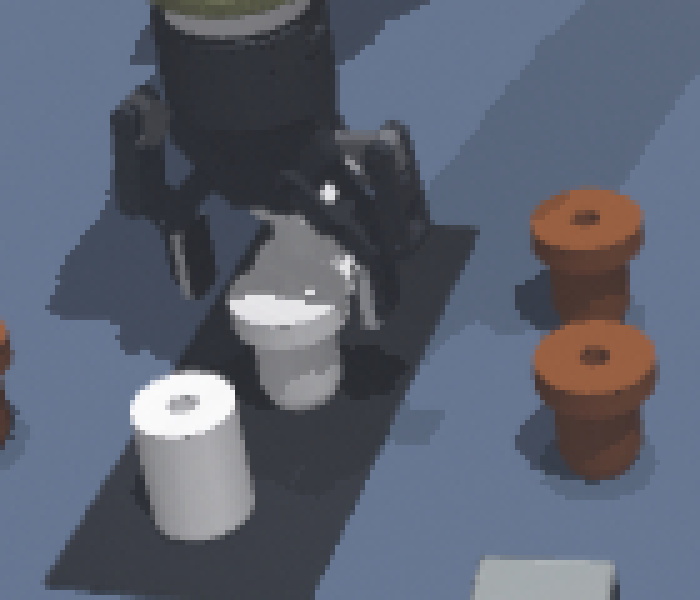

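The fingers straddle the bushing's shoulder and their tips are near the shoulder's underside. Closing, then lifting a little.

Call:
{"op": "step_arm", "data": {
  "deltas": [0.6,0,0,0,0,0,0,0.6,0,0,0,0,0,0,0.6,0,0,0,0,0,0,0.6,0,0,0,0,0,0,0.6,0,0,0,0,0,0,0.6,0,0,0.02,0,0,0,0.6,0,0,0.03,0,0,0,0.6,0,0,0.04,0,0,0,0.6,0,0,0.04,0,0,0,0.6,0,0,0,0,0,0,0.6,0,0,0,0,0,0],
  "grip_force": 50
}}

```text
time: 9.45
ee_pos: [0.5502, -0.2514, 0.1694]
tool_rot: [-0.478, -3.104, -0.0]
wrist_force: [0.5, 0.5, -2.0]
finger_gap: 0.0542
```

Run:
```python
from h import *
s,_=snap('scene','s5')
o=arm.get_obs();print(o['ee_pos'],o['wrist_force'],o['finger_gap'])
cv2.imwrite('pics/c7.png',cv2.resize(s[110:230,180:320],(700,600),interpolation=3)[:,:,::-1])
```

```text
[ 0.54995196 -0.25128235  0.16883803] [-0.5959235   0.38419167 -2.19906152] 0.0544412052203799
```

View pics/c7.png

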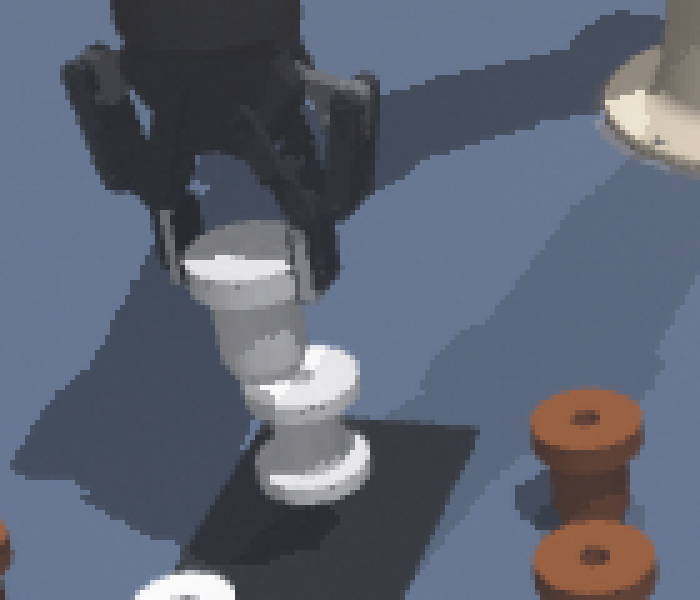

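The force of -2.2 N fits the 0.25 kg mass, so the bushing is held. Checking its tilt with depth.

```bash
cat > tilt.py <<'E'
from h import *
from scipy.optimize import least_squares
def fit(d,c0):
    vv,uu=np.mgrid[:400,:640]
    W=px2w('scene',uu.ravel(),vv.ravel(),d=d.ravel())
    m=(np.hypot(*(W[:,:2]-c0[:2]).T)<.036)&(W[:,2]>c0[2]-.02)&(W[:,2]<c0[2]+.012)&(d.ravel()>0)
    P=W[m]
    f=lambda p:np.hypot(P[:,0]-p[0]-p[2]*(P[:,2]-c0[2]),P[:,1]-p[1]-p[3]*(P[:,2]-c0[2]))-.020
    r=least_squares(f,[c0[0],c0[1],0,0],loss='soft_l1',f_scale=.001)
    print('n',len(P),'axis at z',c0[2],'xy',r.x[:2].round(4),'slopes',r.x[2:].round(3),'rms',np.sqrt(np.mean(r.fun**2)))
E
python3 - <<'E'
from tilt import *
# body centre of bushing: as gripped 0.033 height with TCP 0.0411
fit(np.load('pics/scene0.npy'),[.5505,-.252,.033])
fit(np.load('pics/s5.npy'),[.550,-.2515,.1607])
for P in([.55,-.2513,.19],[.55,-.2513,.13]): print((w2px('scene',P)-[180,110])*5)
E
```

```text
n 164 axis at z 0.033 xy [ 0.5527 -0.2497] slopes [ 0.009 -0.014] rms 0.0011925416044134475
n 215 axis at z 0.1607 xy [ 0.5516 -0.25  ] slopes [ 0.005 -0.033] rms 0.0012307974481205724
[[243.15699901 249.5058346 ]]
[[262.26069799 365.26684466]]
```

Upright to within about 0.02 rad. Moving over the bore.

Call:
{"op": "step_arm", "data": {
  "deltas": [0.6,0.002,0.02,0,0,0,0,0.6,0.005,0.045,0,0,0,0,0.6,0.006,0.055,0,0,0,0,0.6,0.007,0.055,0,0,0,0,0.6,0.007,0.055,0,0,0,0,0.6,0.007,0.055,0,0,0,0,0.6,0.006,0.055,0,0,0,0,0.6,0.004,0.04,0,0,0,0,0.6,0.0026,0.0203,0,0,0,0,0.6,0,0,0,0,0,0,0.6,0,0,0,0,0,0,0.6,0,0,0,0,0,0]
}}

```text
time: 11.0
ee_pos: [0.5973, 0.1467, 0.17]
tool_rot: [-0.482, -3.104, 0.001]
wrist_force: [0.6, -0.5, -1.8]
finger_gap: 0.0545
```

Run:
```python
from tilt import *
s,d=snap('scene','s6')
o=arm.get_obs();print(o['ee_pos'],o['wrist_force'],o['finger_gap'])
fit(d,[.596,.148,o['ee_pos'][2]-.0082])
# scene-camera window: cover rect from s3 depth
for cam,f in(('scene','s3'),('top','t3')):
    D=np.load(f'pics/{f}.npy'); vv,uu=np.mgrid[:400,:640]
    W=px2w(cam,uu.ravel(),vv.ravel(),d=D.ravel())
    r=np.hypot(W[:,0]-.596,W[:,1]-.148)
    A=(abs(W[:,2]-.0703)<.002)&(r<.08)
    for lab,zc,R in(('ledge',.056,None),):
        Q=W[(r<.034)&(abs(W[:,2]-zc)<.004)]; print(cam,'ledge n',len(Q),cv2.minEnclosingCircle(Q[:,:2].astype(np.float32)))
    C=W[(abs(W[:,2]-.07)<.006)&(abs(W[:,0]-.52)<.14)&(abs(W[:,1]-.15)<.14)]; print(cam,'cover',cv2.minAreaRect(C[:,:2].astype(np.float32)))
```

```text
[0.5974114  0.14699721 0.17009532] [ 0.29387159  0.02357052 -1.78496061] 0.0542641791546044
n 233 axis at z 0.16189531508329097 xy [0.5985 0.1482] slopes [ 0.006 -0.026] rms 0.0010394003440223362
scene ledge n 144 ((0.590866208076477, 0.15407299995422363), 0.02904737927019596)
scene cover ((0.5234943628311157, 0.1531810462474823), (0.24097535014152527, 0.24755434691905975), 89.15764617919922)
top ledge n 175 ((0.5983889698982239, 0.1502266228199005), 0.030930491164326668)
top cover ((0.5214743614196777, 0.14971452951431274), (0.2423812299966812, 0.24193185567855835), 88.95018768310547)
```

Both cameras put the bushing about 3 mm short in +y relative to the window. Correcting that and lowering.

Call:
{"op": "step_arm", "data": {
  "deltas": [0.6,0.0005,0.003,0,0,0,0,0.6,0,0,-0.02,0,0,0,0.6,0,0,-0.03,0,0,0,0.6,0,0,-0.015,0,0,0,0.6,0,0,-0.008,0,0,0,0.6,0,0,0,0,0,0,0.6,0,0,0,0,0,0]
}}

```text
time: 11.92
ee_pos: [0.5984, 0.1517, 0.0978]
tool_rot: [0.479, 3.104, 0.001]
wrist_force: [-1.0, -0.9, -1.9]
finger_gap: 0.0543
```

Call:
{"op": "step_arm", "data": {
  "deltas": [0.6,0,0,-0.006,0,0,0,0.6,0,0,-0.006,0,0,0,0.6,0,0,-0.005,0,0,0,0.6,0,0,0,0,0,0]
}}

```text
time: 12.42
ee_pos: [0.5975, 0.1515, 0.0794]
tool_rot: [-0.478, -3.104, 0.001]
wrist_force: [-0.2, -1.5, -2.6]
finger_gap: 0.0542
```

Run:
```python
from tilt import *
s,d=snap('scene','s7')
o=arm.get_obs();print(o['ee_pos'],o['wrist_force'],o['finger_gap'])
cv2.imwrite('pics/c8.png',cv2.resize(s[120:260,330:480],(640,597),interpolation=3)[:,:,::-1])
```

```text
[0.59756422 0.1514632  0.0796364 ] [-0.33713837 -0.82758887 -2.65670389] 0.05423252443101502
```

View pics/c8.png

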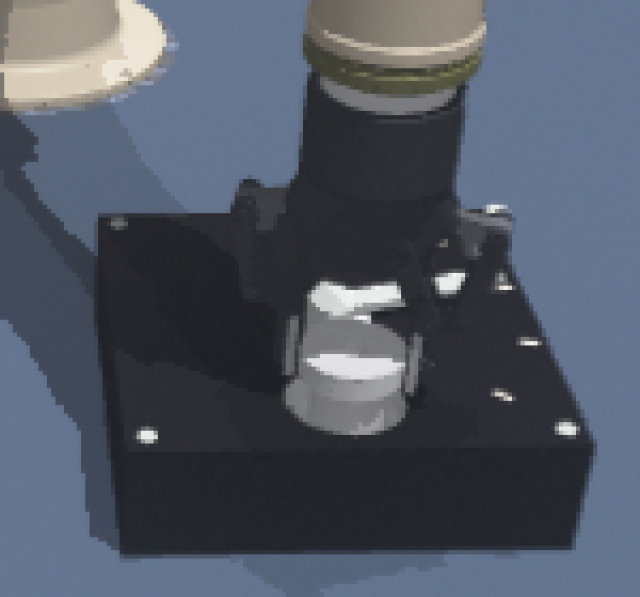

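The foot is inside the bore with no lateral force. Lowering further in small steps.

Call:
{"op": "step_arm", "data": {
  "deltas": [0.6,0,0,-0.004,0,0,0,0.6,0,0,-0.004,0,0,0,0.6,0,0,-0.003,0,0,0,0.6,0,0,0,0,0,0,0.6,0,0,0,0,0,0]
}}

```text
time: 13.1
ee_pos: [0.5977, 0.1515, 0.0688]
tool_rot: [-0.478, -3.105, 0.001]
wrist_force: [-1.7, -3.2, -3.3]
finger_gap: 0.0542
```

Call:
{"op": "step_arm", "data": {
  "deltas": [0.6,-0.0005,-0.001,0,0,0,0,0.6,0,0,-0.002,0,0,0,0.6,0,0,0,0,0,0,0.6,0,0,0,0,0,0]
}}

```text
time: 13.6
ee_pos: [0.5975, 0.1509, 0.0671]
tool_rot: [0.478, 3.105, 0.001]
wrist_force: [-0.3, 0.7, -2.3]
finger_gap: 0.0544
```

Call:
{"op": "step_arm", "data": {
  "deltas": [0.6,0,0,-0.002,0,0,0,0.6,0,0,-0.001,0,0,0,0.6,0,0,0,0,0,0]
}}

```text
time: 13.98
ee_pos: [0.5977, 0.1509, 0.0661]
tool_rot: [0.478, 3.104, 0.002]
wrist_force: [-5.5, -1.0, 20.3]
finger_gap: 0.0537
```

20 N upward, so the tips are probably on the cover. Back up 2 mm, open and lift clear.

Call:
{"op": "step_arm", "data": {
  "deltas": [0.6,0,0,0.002,0,0,0,0.6,0,0,0,0,0,0,0,0,0,0,0,0,0,0,0,0,0,0,0,0,0,0,0,0,0,0,0,0,0,0,0,0,0,0,0,0,0,0.01,0,0,0,0,0,0,0.03,0,0,0,0,0,0,0.04,0,0,0,0,0,0,0.04,0,0,0,0,0,0,0,0,0,0]
}}

```text
time: 15.35
ee_pos: [0.5991, 0.151, 0.1899]
tool_rot: [0.478, 3.099, 0.005]
wrist_force: [-0.3, -0.2, 0.2]
finger_gap: 0.0849
```

Run:
```python
from h import *
s,d=snap('scene','s8')
o=arm.get_obs();print(o['ee_pos'],o['wrist_force'],o['finger_gap'])
cv2.imwrite('pics/c9.png',cv2.resize(s[120:260,330:480],(640,597),interpolation=3)[:,:,::-1])
vv,uu=np.mgrid[:400,:640]; W=px2w('scene',uu.ravel(),vv.ravel(),d=d.ravel())
m=(np.hypot(W[:,0]-.5985,W[:,1]-.15)<.05)&(W[:,2]>.074)&(W[:,2]<.1); Q=W[m]
zt=np.percentile(Q[:,2],80); T=Q[abs(Q[:,2]-zt)<.004]; A=np.c_[T[:,:2]-T[:,:2].mean(0),np.ones(len(T))]
print(len(Q),'top z',zt,np.linalg.lstsq(A,T[:,2],rcond=None)[0],cv2.minEnclosingCircle(T[:,:2].astype(np.float32)))
C=W[(abs(W[:,2]-.07)<.004)&(abs(W[:,0]-.52)<.13)&(abs(W[:,1]-.15)<.13)];print(np.median(C[:,2]))
```

```text
[0.59808514 0.15085838 0.18809557] [-0.16751557  0.11946199 -1.09901556] 0.08531144789515724
385 top z 0.08549343271785725 [-0.00491227  0.0092416   0.08477961] ((0.599766194820404, 0.15213367342948914), 0.029928725212812424)
0.07018855825132342
```

View pics/c9.png

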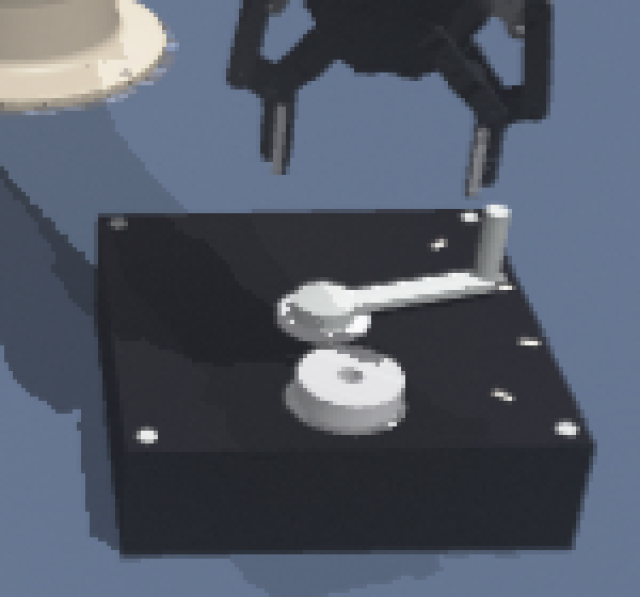

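The bushing is upright, level, released and about 14.7 mm proud. The lever is still in its third notch. Shutting the fingers and pressing at its centre.

Call:
{"op": "step_arm", "data": {
  "deltas": [1,-0.0005,-0.001,0,0,0,0,1,0,0,0,0,0,0,1,0,0,0,0,0,0,1,0,0,0,0,0,0,1,0,0,0,0,0,0,1,0,0,-0.03,0,0,0,1,0,0,-0.035,0,0,0,1,0,0,-0.02,0,0,0,1,0,0,-0.01,0,0,0,1,0,0,0,0,0,0,1,0,0,0,0,0,0]
}}

```text
time: 16.77
ee_pos: [0.5974, 0.1498, 0.0919]
tool_rot: [0.478, 3.104, 0.001]
wrist_force: [0.5, 1.0, -0.2]
finger_gap: -0.0
```

Call:
{"op": "step_arm", "data": {
  "deltas": [1,0,0,-0.005,0,0,0,1,0,0,-0.003,0,0,0,1,0,0,-0.003,0,0,0,1,0,0,-0.003,0,0,0,1,0,0,0,0,0,0]
}}

```text
time: 17.4
ee_pos: [0.5974, 0.1498, 0.0781]
tool_rot: [0.478, 3.103, 0.001]
wrist_force: [-1.6, -0.2, 9.7]
finger_gap: 0.0
```

Pressing smoothly at about 10 N, with z now 0.078.

Call:
{"op": "step_arm", "data": {
  "deltas": [1,0,0,-0.003,0,0,0,1,0,0,-0.003,0,0,0,1,0,0,-0.002,0,0,0,1,0,0,0,0,0,0,1,0,0,0,0,0,0]
}}

```text
time: 18.02
ee_pos: [0.5975, 0.1499, 0.0702]
tool_rot: [0.478, 3.103, 0.001]
wrist_force: [-2.5, -0.1, 10.5]
finger_gap: 0.0001
```

Call:
{"op": "step_arm", "data": {
  "deltas": [1,0,0,-0.001,0,0,0,1,0,0,-0.001,0,0,0,1,0,0,0,0,0,0]
}}

```text
time: 18.4
ee_pos: [0.5975, 0.1499, 0.0699]
tool_rot: [0.478, 3.103, 0.002]
wrist_force: [-6.7, -1.5, 29.6]
finger_gap: 0.0001
```

The force rose to 30 N with z stopped at 0.070, so the bushing is seated on the ledge. Lifting away and checking.

Call:
{"op": "step_arm", "data": {
  "deltas": [1,0,0,0.005,0,0,0,1,0,0,0.03,0,0,0,1,0,0,0.05,0,0,0,1,0,0,0.06,0,0,0,1,0,-0.06,0.01,0,0,0,1,0,-0.06,0,0,0,0,1,0,-0.06,0,0,0,0,1,0,-0.06,0,0,0,0,1,0,0,0,0,0,0,1,0,0,0,0,0,0]
}}

```text
time: 19.65
ee_pos: [0.5968, -0.0902, 0.2219]
tool_rot: [-0.479, -3.105, -0.001]
wrist_force: [0.3, 0.9, -0.2]
finger_gap: 0.0
```

Run:
```python
from h import *
s,d=snap('scene','s9');t,dt=snap('top','t9')
o=arm.get_obs();print(o['time'],o['ee_pos'],o['wrist_force'])
a=cv2.resize(s[130:260,330:480],(400,347),interpolation=3);b=cv2.resize(t[140:270,170:320],(400,347),interpolation=3)
cv2.imwrite('pics/c10.png',np.hstack([a,b])[:,:,::-1])
vv,uu=np.mgrid[:400,:640]
for n,D in(('scene',d),('top',dt)):
    W=px2w(n,uu.ravel(),vv.ravel(),d=D.ravel())
    c=(.5988,.1515) if n=='scene' else (.597,.149)
    r=np.hypot(W[:,0]-c[0],W[:,1]-c[1]); T=W[(r<.022)&(r>.01)]; A=np.c_[T[:,:2]-T[:,:2].mean(0),np.ones(len(T))]
    C=W[(r>.04)&(r<.07)&(abs(W[:,2]-.07)<.003)]
    print(n,'top z',np.median(T[:,2]),np.linalg.lstsq(A,T[:,2],rcond=None)[0].round(4),'cover',np.median(C[:,2]))
```

```text
19.75 [ 0.59694298 -0.08866929  0.2219248 ] [-0.4658725   1.0484753   0.51493395]
scene top z 0.0701571584553749 [ 0.0072 -0.0064  0.0701] cover 0.07016634376076109
top top z 0.0702294723422967 [ 0.0023 -0.0065  0.0703] cover 0.07022130024353024
```

View pics/c10.png

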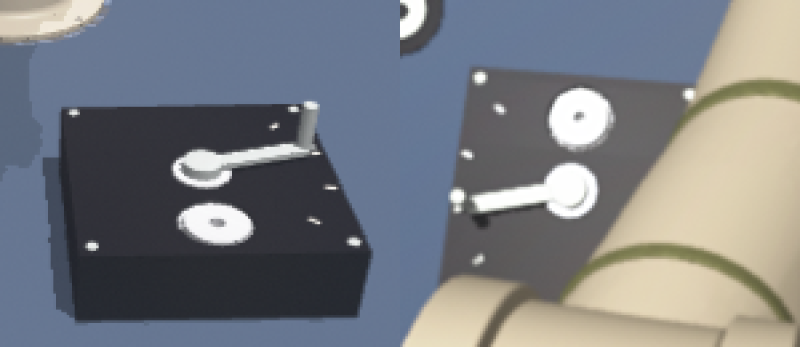

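The bushing is flush, level and centred in the window. The lever is in its third notch and the robot is clear. Handing in.

```bash
python3 -c "
from rig import arm
print(arm.close_job())"
```

```text
the job is handed in; nothing more can be done
None
```

The job is done and handed in at about 20 s; close_job gave no verdict. I clicked the lever round one notch at a time with a stop in each. Then I set the single-shoulder bushing in the bore, let go, and pressed it home with shut fingers.

- **Lever:** seen in the second notch after the first push, and in the third notch in every later picture.
- **Before pressing:** the released bushing stood upright, about 14.7 mm proud of the cover.
- **Pressing:** it took about 10 N, then the force rose to 30 N as it stopped at z = 0.070 m.
- **Final check:** both cameras put its top level with the cover to within 0.1 mm and tilted less than 0.01 rad. It looks centred in the window, and the arm is clear of everything.

**Disagreements and slips:**
- The two cameras differed by about 2–4 mm in absolute position. I relied on positions relative to the window and on the contact forces.
- While lowering the bushing, the upward force reached 20 N. The cause was probably the fingertips on the cover. I backed up 2 mm before letting go.
- I did not re-measure the bystanders at the end. They looked unmoved in the pictures during the job, and nothing touched them.

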